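Ready the check weight over the balance

ROBOT

A 7-joint arm with a two-finger parallel gripper is mounted at the origin on the work surface. World frame = base frame: x ahead of the robot, y to its left, z up, the work surface at z = 0. Lengths are in m, angles in degrees, forces in N, time in s.
With the tool pointing down it reaches from about 0.425 to 0.875 m from the base axis. Payload 4.7 kg.
Tool frame: the origin (TCP) lies between the finger pads; the fingertips stand 8 mm ahead of it and the grasp point (between the pads) lies 11 mm behind it (env.tip_extent is the distance from the TCP to the fingertips, in m); z points along the fingers, y is the line along which they close (so a half turn about z gives the same grasp; the last joint's range is limited). The gripper opens to 87 mm and grips with 3 to 60 N. Pads are 19 mm wide; open, the fingers measure 117 mm over their backs; the gripper's body (75 mm by 190 mm) begins 51 mm behind the grasp point.
Start: joints at [-76.026, 18.392, -4.016, 83.108, 1.295, 78.541, -3.26], TCP at [0.148, 0.633, 0.231] pointing down, gripper open.
Joint ranges: [-163.93, 163.93], [-17.29, 119.83], [-79.2, 71.16], [3.27, 140.29], [-89.18, 269.18], [5.43, 117.66], [-154.24, 154.24]. Speed limits (degrees/s): [147.25, 147.25, 180, 180, 180, 180, 180].

INTERFACE

Orientations are given as [roll, pitch, yaw] about the fixed x, y, z axes, in that order (R = Rz(yaw) Ry(pitch) Rx(roll)).
In Python, from cell import sensors, vision, workorder, env gives the robot as it stands.
- The arm moves only by the tool drive_tool, never from a script. Its argument "moves" is a list of rows, each an object of numbers: "x", "y", "z": the shift along the tool's x, y, z in mm; "rx", "ry", "rz": the turn, a rotation vector about the tool's x, y, z in rad; "fingers": the closure, from -1 (fully open) to 1 (shut). In form: [{"x": .., "y": .., "z": .., "rx": .., "ry": .., "rz": .., "fingers": ..}, ...]. A call has 1 to 20 rows; each row is the pose to reach, as a shift and turn from the pose commanded when the call began, along the tool's axes at that moment; what a row does not reach only later rows make up. A row lasts 1/8 s, in which the tool goes at most 62.5 mm and 10.7 degrees, less where a joint would pass 70% of its speed; a pose out of reach is approached as far as the arm can. A call with a gripper value outside its range is refused whole. The fingers move at their own pace and stop on an object; "force" is the grip in N (left out, the last holds). Time passes only in rows, so rows that repeat a pose let the fingers close. It gives the time, the measured TCP pose, the force, the opening and the grip force at its end, in the units of the state.
- sensors.get_obs(): the state, without advancing time (a new reading comes with each control period).
- vision.read_camera(name): name is "scene" or "top"; returns a dict with "image" (384x512x3 uint8, red, green, blue), "fx", "fy", "cx", "cy" (pixels), "k1" (the pictures are not rectified: a ray, as slopes to the right and down, at radius r is drawn at 1 + k1 r^2 times it, then the intrinsics apply), "R" (3x3) and "t" (3): a world point X has camera coordinates R X + t. Camera axes: x right, y down, z forward; pixel columns grow to the right and rows downward; lengths in m; the calibration is good to about 2 mm. A picture is of the moment at which its call begins. There is no depth.
- workorder.sign_off(): hands the job in; it is judged then, once.
The state is a dict: "time_s": time; "qpos": joint angles; "joint_velocities": joint speeds; "effort": joint torques, N m; "tool_pos": TCP position; "tool_rot": TCP orientation; "force": force on the tool from outside, world axes, zero at the start; "wrist_torque": the same for the moment, N m; "grip_width": finger opening in m; "grasp_force": force on a finger pad.
Only numpy, scipy, OpenCV 4.12 (cv2) and the standard library are available. Lean on these libraries where they do the work, as an engineer would, in place of code of your own. Each camera call takes 0.05 s, during which the arm holds its last target. There are 200 camera calls.

TASK

First turn the balance's mode dial clockwise until its pointer faces the long index mark (straight towards the pan). Then take the largest rectangular weight from the wooden tray (it has a grip bar), carry it clear of the jars and in over the clear draught shield, and hold it level about a centimetre above the small rectangular nest in the middle of the pan, centred and squared up with the nest, ready to be lowered. The weight must not touch the balance at any time, the other weights and the jars stay where they are, and the program finishes still holding the weight hovering there.

Things in the scene. Friction and masses are not known exactly. Their poses are not given: they have to be found in the camera images.
- balance: Grey bench balance, 310 x 210 mm, fixed, left or right of the jar rack. Origin: centre of its underside; x from the console (robot's side) to the pan, y left, z up. Console (x -155 to -50 mm): top at 45 mm, dial on its right half, black display on its left. Rear housing top at 45 mm, carrying the shield and in it the steel pan, 130 mm square, top at 57 mm.
- nest (a point): Centre of the nest in the middle of the pan, at the tops of its four L-shaped corner lugs (62 mm above the table, 5 mm above the pan), 52.5 mm along x from the balance's origin, axes as the balance. The nest is 44 mm along x and 69 mm along y, for the large weight's 36 x 60 mm foot. At the end the weight's underside hovers about 10 mm above this point.
- shield_rim (a point): Centre of the open mouth of the clear square draught shield around the pan, at its steel rim, 90 mm above the table, straight above the nest. Axes as the balance. Inside 193 mm square, walls 4 mm thick and 45 mm high.
- dial (a joint): Angle of the black mode dial on the console (rad, 0 to 3.14, grows clockwise seen from above). 0: pointer towards the balance's +y; 1.571: pointer towards +x, to the pan, on the long wide index mark, the wanted setting. Short thin ticks every other 0.52 rad. Stays where it is left, friction about 0.04 N m.
- dial_top (a point): Centre of the top of the dial's grip bar, on its vertical axis, 77.5 mm above the table, at (-106, -45) mm in the balance's frame. The bar is 12 mm wide, 44 mm long, 27 mm tall, on a round skirt of 26 mm radius, 5 mm thick. The point turns with the dial: y is along the bar, the way its white pointer line points.
- weight_large: The large steel weight, 0.5 kg or so: rectangular foot 36 x 60 x 26 mm (x, y, z) with a grip bar 14 x 44 mm, 30 mm tall, standing along the middle of its top (whole height 56 mm). Origin: centre of its underside; y along the grip bar and the long side of the foot. Stands on the tray's floor, 8 mm above the table, in any of three places in a row, bar roughly along the row.
- weight_small: Smaller steel weight of the same form: foot 26 x 42 x 18 mm, grip bar 10 x 30 x 22 mm, whole height 40 mm. Origin: centre of its underside. Leave alone.
- weight_round: Round steel weight, 38 mm diameter, with a knob, 58 mm tall. Origin: centre of its underside. Leave alone.
- tray: Fixed wooden tray for the weights, 120 x 290 mm, floor at 8 mm, rim at 16 mm; on the other side of the jar rack from the balance. Origin: centre of its underside, y along its long side. Places of the weights about 90 mm apart along y.
- rack: Fixed low dark wooden rack, 280 (x) x 76 (y) x 42 mm, between balance and tray, floor at 12 mm, with three jars in a row. Origin: centre of its underside.
- jar0: Amber jar, 54 mm diameter, 115 mm tall, standing in the rack. Origin: centre of its underside.
- jar1: Clear jar, 54 mm diameter, 125 mm tall, standing in the rack. Origin: centre of its underside.
- jar2: Amber bottle, 54 mm diameter, 145 mm tall (top about 157 mm above the table), standing in the rack. Origin: centre of its underside.
Things that resemble listed ones, but are neither listed nor needed, are in the scene too. What is shaped like the weight_large but orange or yellow is not meant.

How it is judged:
By the outcome, as a careful person would: the job done as asked, in the order asked, and still so for the second after the job is handed in, while the arm keeps its last pose, push and grip.
It also fails if it takes over 58 s, if anything falls off the work surface, if the arm or the gripper's body presses on something with over 40 N, if the wrist force passes 120 N, or if a joint passes its speed limit or range.

## Working session

There is one attempt and no reset: what is moved stays moved. The work goes in short steps, Python scripts to look and compute and a tool call to move; the robot and the scene stay as the last step left them, time stands still between calls to the robot, and variables do not carry over. Pictures are saved under pics/ and viewed, at most 10 in all, crops included, and the job is handed in when it is done.

Besides the shell and the picture viewer there is one more tool, called after "Emit:" as name(argument=value, ...), one argument or row to a line, values as JSON. drive_tool: Moves the arm, as the interface text tells. Its arguments: {"type":"object","properties":{"moves":{"type":"array"},"force":{"type":"number"}},"required":["moves"]}

```bash
ls; mkdir -p pics; python3 - <<'E'
from cell import sensors, vision
import cv2,numpy as np,pickle
print(sensors.get_obs())
for n in ("scene","top"):
    c=vision.read_camera(n); pickle.dump(c,open(n+".pkl","wb"))
    print({k:v for k,v in c.items() if k!="image"})
    cv2.imwrite(f"pics/{n}0.png",cv2.resize(c["image"][:,:,::-1],(800,600),interpolation=cv2.INTER_CUBIC))
E
```

```text
pics
{'time_s': 0.0, 'qpos': array([-76.02786143,  18.43813839,  -4.01498131,  83.17348678,
         1.29640417,  78.54158192,  -3.26042739]), 'joint_velocities': array([ 0.02537008,  0.01309433,  0.01430098,  0.00272667, -0.04638549,
        0.09763282,  0.01509469]), 'effort': array([ 3.43779884e-04, -4.91285706e+01, -4.03736411e-01, -3.12531388e+01,
       -6.39723195e-02,  4.39381355e-02,  1.66227560e-04]), 'tool_pos': array([0.14797548, 0.63238602, 0.22948428]), 'tool_rot': array([-1.79892111e+02,  7.29567715e-03,  1.66836917e+02]), 'force': array([-0.94274345,  0.16647083, -0.17700783]), 'wrist_torque': array([ 0.00396708, -0.00611048,  0.02022693]), 'grasp_force': 0.0, 'grip_width': 0.08706064523655829}
{'fx': 430.13638320742683, 'fy': 430.13638320742683, 'cx': 256.83432250103516, 'cy': 191.3374623358578, 'k1': -0.03725848082503628, 'R': array([[ 0.36402076,  0.93131589,  0.01181492],
       [ 0.53027596, -0.1968055 , -0.8246666 ],
       [-0.76569987,  0.30646093, -0.56549572]]), 't': array([-0.19900726, -0.20623089,  1.56575243])}
{'fx': 365.76231602450525, 'fy': 365.76231602450525, 'cx': 257.4959396221537, 'cy': 190.39179024189443, 'k1': 0.024213171823735148, 'R': array([[ 0.09555483, -0.99540731,  0.00579388],
       [-0.97529318, -0.09478545, -0.1995468 ],
       [ 0.19917952,  0.01341693, -0.97987117]]), 't': array([-0.03012065,  0.51478459,  1.11307973])}
```

View pics/scene0.png

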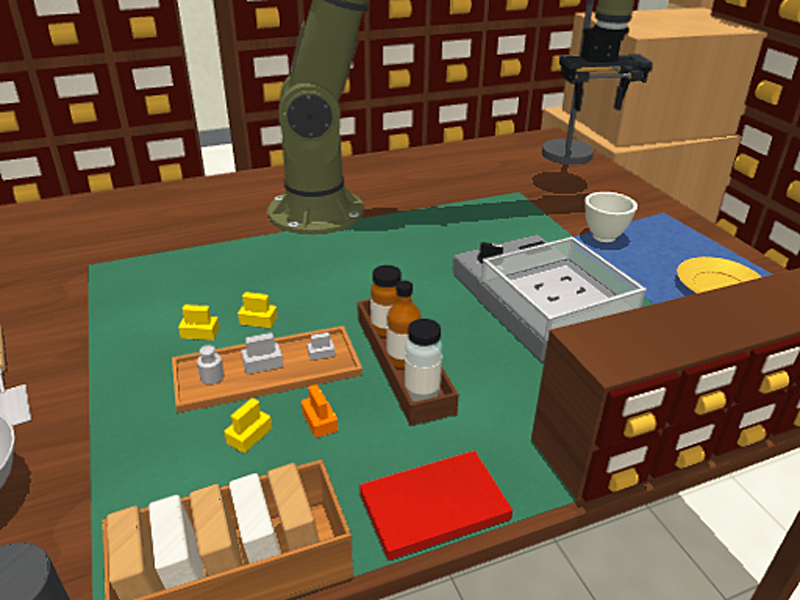

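View pics/top0.png

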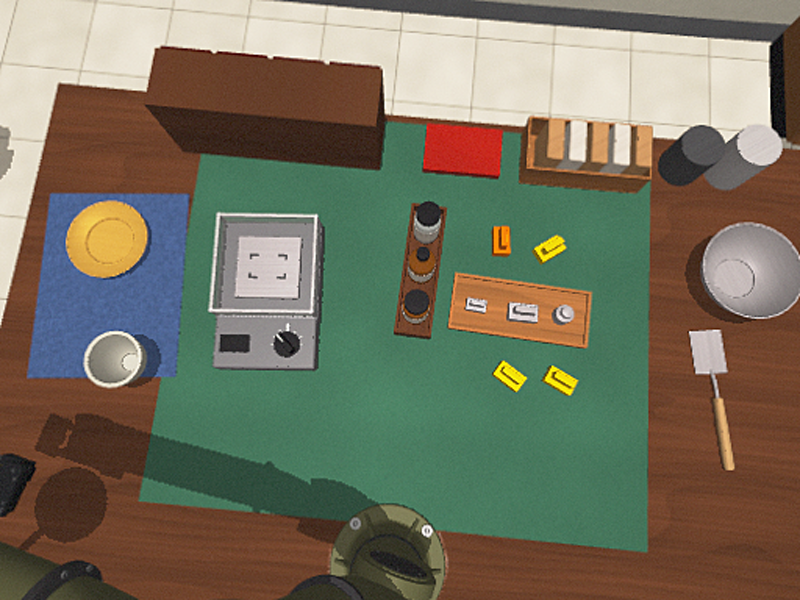

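The weight candidates in the top and scene pictures are:

| Object | Top pixel | Scene pixel | Verdict |
|---|---|---|---|
| Grey rectangular, middle of tray | (522,312) | (262,352) | largest grey one, so this is the choice |
| Small grey rectangular | (476,304) | (320,346) | too small |
| Round | (564,314) | (209,365) | wrong shape |
| Yellow decoys | (509,376), (561,380), (550,248) | – | wrong colour |
| Orange decoy | (502,240) | – | wrong colour |

The balance is at top (268,290), with its dial at (287,342).

```bash
cat > h.py <<'E'
import numpy as np,cv2,pickle
from scipy.optimize import least_squares
def load(n): return pickle.load(open(n+".pkl","rb"))
def proj(c,X):
    p=np.atleast_2d(X)@np.array(c["R"]).T+c["t"]; s=p[:,:2]/p[:,2:]
    s=s*(1+c["k1"]*(s**2).sum(1,keepdims=True))
    return s*[c["fx"],c["fy"]]+[c["cx"],c["cy"]]
def tri(obs): # [(cam,(u,v))..]
    f=lambda X:np.concatenate([proj(c,X)[0]-uv for c,uv in obs])
    r=least_squares(f,[.6,0,.05]); return r.x,np.abs(r.fun).max()
def atz(c,uv,z):
    r=least_squares(lambda q:proj(c,[q[0],q[1],z])[0]-uv,[.6,0]); return r.x
def crop(c,x0,y0,x1,y1,k):
    im=cv2.resize(c["image"][y0:y1,x0:x1,::-1],None,fx=k,fy=k,interpolation=cv2.INTER_CUBIC)
    for x in range(x0,x1):
        if x%10==0:
            cv2.line(im,((x-x0)*k+k//2,0),((x-x0)*k+k//2,6),(0,0,255),1)
            cv2.putText(im,str(x),((x-x0)*k+k//2-10,16),0,.35,(0,0,255),1)
    for y in range(y0,y1):
        if y%10==0:
            cv2.line(im,(0,(y-y0)*k+k//2),(6,(y-y0)*k+k//2),(0,0,255),1)
            cv2.putText(im,str(y),(8,(y-y0)*k+k//2+4),0,.35,(0,0,255),1)
    return im
E
python3 - <<'E'
from h import *
t,s=load("top"),load("scene")
cv2.imwrite("pics/A.png",crop(t,130,133,210,240,5))
cv2.imwrite("pics/B.png",crop(s,286,147,418,235,6))
C=crop(t,284,170,384,226,5);D=crop(s,108,206,236,264,5)
o=np.zeros((C.shape[0]+D.shape[0],640,3),np.uint8);o[:280,:500]=C;o[280:,:640]=D
cv2.imwrite("pics/C.png",o)
E
```

```text
(no output)
```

View pics/A.png

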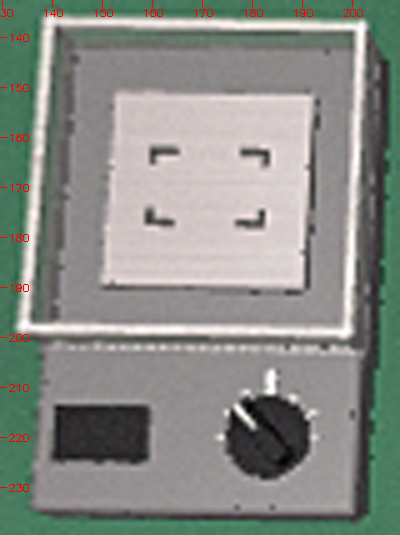

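View pics/B.png

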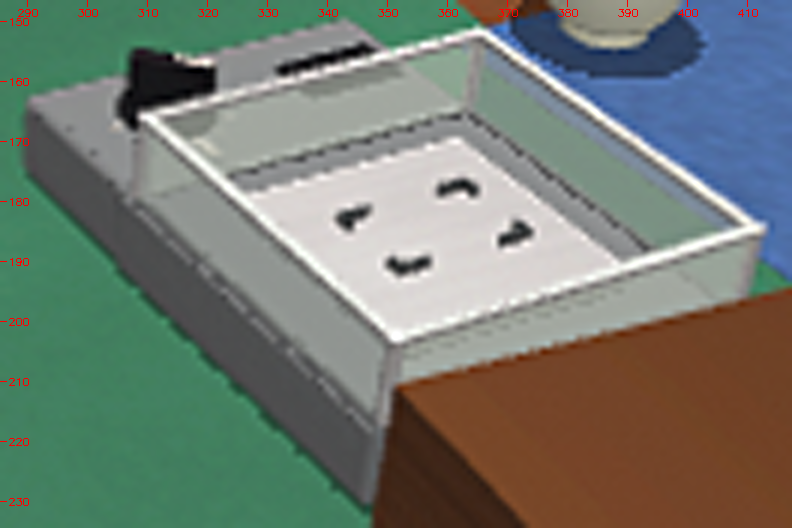

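View pics/C.png

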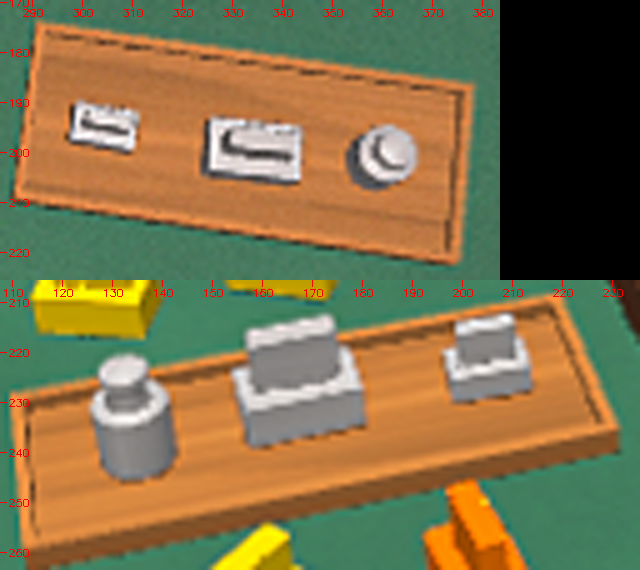

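A: shield rim corners, nest lugs at (158–184,162–178), and the dial pointer pointing up-left at about 45° from the index mark at (184,209). B: the same rim and lugs from the side, with the dial at (312,160). C: confirms the middle grey weight is the largest, with its foot at about (335,200) top and (168,232) scene.

```bash
cat > fit.py <<'E'
from h import *
t,s=load("top"),load("scene")
A=lambda p:(np.array(p)-2)/5+[130,133]
B=lambda p:(np.array(p)-2.5)/6+[286,147]
C=lambda p:(np.array(p)-2)/5+[284,170]
D=lambda p:(np.array(p)-[2,282])/5+[108,206]
def fit(groups,x0,names):
    # groups: (cam,uv,modelxy,height index)
    def f(q):
        c,n=np.cos(q[2]),np.sin(q[2]);r=[]
        for cam,uv,m,hi in groups:
            m=np.array(m)/1000
            r.append(proj(cam,[q[0]+c*m[0]-n*m[1],q[1]+n*m[0]+c*m[1],q[3+hi]])[0]-uv)
        return np.concatenate(r)
    r=least_squares(f,x0,loss="soft_l1")
    print(dict(zip(names,np.round(r.x,4))),"yawdeg",np.degrees(r.x[2]).round(2),"rms px",np.sqrt((f(r.x)**2).mean()).round(2)); print(f(r.x).reshape(-1,2).round(1).tolist()); return r.x
h=100.5;g=[]
for p,m in zip([(45,18),(368,20),(354,338),(20,331)],[(h,h),(h,-h),(-h,-h),(-h,h)]): g.append((t,A(p),m,0))
for p,m in zip([(145,118),(480,32),(764,230),(395,343)],[(-h,-h),(-h,h),(h,h),(h,-h)]): g.append((s,B(p),m,0))
a,b=24,36.5
for p,m in zip([(151,149),(270,150),(265,227),(146,225)],[(a,b),(a,-b),(-a,-b),(-a,b)]): g.append((t,A(p),m,1))
for p,m in zip([(337,215),(465,179),(532,235),(402,275)],[(-a,-b),(-a,b),(a,b),(a,-b)]): g.append((s,B(p),m,1))
q=fit(g,[.65,.25,0,.09,.062],["nx","ny","yaw","zrim","zlug"])
c,n=np.cos(q[2]),np.sin(q[2]);d=np.array([-158.5,-45])/1000
print("dial",q[0]+c*d[0]-n*d[1],q[1]+n*d[0]+c*d[1], "pred top px A", ((proj(t,[q[0]+c*d[0]-n*d[1],q[1]+n*d[0]+c*d[1],.0775])-[130,133])*5+2))
p0,p1=atz(t,A((236,405)),.0775),atz(t,A((260,432)),.0775); v=p0-p1
print("pointer tip",p0,"world dir deg",np.degrees(np.arctan2(v[1],v[0])),"tip z tri n/a; dial angle", 90+np.degrees(q[2])-np.degrees(np.arctan2(v[1],v[0])))
dc=np.array([q[0]+c*d[0]-n*d[1],q[1]+n*d[0]+c*d[1]]);w=p0-dc;print("via tip",np.degrees(np.arctan2(w[1],w[0])))
g=[]
for p,m in zip([(212,118),(302,126),(298,183),(205,172)],[(18,30),(18,-30),(-18,-30),(-18,30)]): g.append((t,C(p),m,0))
for p,m in zip([(233,375),(248,405),(364,380),(355,350)],[(-18,-30),(18,-30),(18,30),(-18,30)]): g.append((s,D(p),m,0))
for p,m in zip([(247,332),(332,316),(338,331),(252,347)],[(-7,-22),(-7,22),(7,22),(7,-22)]): g.append((s,D(p),m,1))
for p,m in zip([(250,445),(365,425)],[(18,-30),(18,30)]): g.append((s,D(p),m,2))
w=fit(g,[.6,-.15,0,.034,.064,.008],["x","y","yaw","zfoot","zbar","zbot"])
np.save("fit.npy",np.r_[q,w])
# tools pts for jars: tops in top view
E
python3 fit.py
```

```text
{'nx': np.float64(0.5536), 'ny': np.float64(0.3002), 'yaw': np.float64(0.0826), 'zrim': np.float64(0.0881), 'zlug': np.float64(0.0586)} yawdeg 4.73 rms px 0.41
[[0.5, 0.1], [-0.5, 0.7], [-0.5, -0.5], [0.4, 0.0], [-0.6, -0.2], [0.3, -0.3], [-0.2, 0.1], [0.3, 0.1], [0.4, 0.1], [-0.6, 0.3], [-0.4, -0.6], [0.4, -0.5], [0.4, 0.5], [0.0, 0.6], [-0.5, -0.3], [-0.1, -0.7]]
dial 0.39939375288421747 0.24229585231636916 pred top px A [[259.05438366 430.91311833]]
pointer tip [0.41387307 0.25851856] world dir deg 48.22603446572464 tip z tri n/a; dial angle 46.5051587161302
via tip 48.25000280970718
{'x': np.float64(0.5134), 'y': np.float64(-0.23), 'yaw': np.float64(-0.0304), 'zfoot': np.float64(0.0316), 'zbar': np.float64(0.0609), 'zbot': np.float64(0.0083)} yawdeg -1.74 rms px 0.58
[[-0.4, -0.2], [0.1, 0.5], [0.0, -0.0], [0.0, -0.1], [0.2, -1.4], [-0.6, 1.3], [0.1, 1.3], [-0.8, -1.0], [-0.2, -0.0], [0.4, -0.2], [0.2, -0.0], [-0.3, 0.3], [0.1, 0.4], [0.8, -0.5]]
```

```bash
cat > go.py <<'E'
import sys,numpy as np
from scipy.spatial.transform import Rotation as R
from cell import sensors
def go(x,y,z,yaw,verbose=1):
    o=sensors.get_obs();R0=R.from_euler("xyz",o["tool_rot"],degrees=True);R1=R.from_euler("xyz",[180,0,yaw],degrees=True)
    d=R0.inv().apply(np.array([x,y,z])-o["tool_pos"])*1000;r=(R0.inv()*R1).as_rotvec()
    print("t",round(o["time_s"],2),"pos",o["tool_pos"].round(4),o["tool_rot"].round(2),"F",o["force"].round(1),"w",round(o["grip_width"],4),"gf",round(o["grasp_force"],1),"q7",o["qpos"].round(0))
    print("shift mm",d.round(1),"rot",r.round(3),"rows",np.linalg.norm(d)/62.5,np.linalg.norm(r)/.187)
if __name__=="__main__": go(*map(float,sys.argv[1:5]))
E
python3 go.py .3994 .2423 .14 228.2
```

```text
t 0.1 pos [0.148  0.6324 0.2296] [-1.7990e+02  1.0000e-02  1.6684e+02] F [ 0.1 -0.9 -1.3] w 0.0867 gf 0.0 q7 [-76.  18.  -4.  83.   1.  79.  -3.]
shift mm [-333.6 -322.5   90.1] rot [-2.000e-03 -1.000e-03 -1.071e+00] rows 7.562761620476167 5.727334471244032
```

Emit:
drive_tool(
  moves=[
    {"x": -50,"y": -48,"z": 0,"rz": -0.16,"fingers": -0.1},
    {"x": -100,"y": -97,"z": 0,"rz": -0.32,"fingers": -0.1},
    {"x": -150,"y": -145,"z": 0,"rz": -0.48,"fingers": -0.1},
    {"x": -200,"y": -193,"z": 10,"rz": -0.64,"fingers": -0.1},
    {"x": -250,"y": -242,"z": 40,"rz": -0.8,"fingers": -0.1},
    {"x": -300,"y": -290,"z": 65,"rz": -0.96,"fingers": -0.1},
    {"x": -333.6,"y": -322.5,"z": 90,"rz": -1.071,"fingers": -0.1},
    {"x": -333.6,"y": -322.5,"z": 90,"rz": -1.071,"fingers": -0.1},
    {"x": -333.6,"y": -322.5,"z": 90,"rz": -1.071,"fingers": -0.1},
    {"x": -333.6,"y": -322.5,"z": 90,"rz": -1.071,"fingers": -0.1},
    {"x": -333.6,"y": -322.5,"z": 90,"rz": -1.071,"fingers": -0.1},
  ],
)

```text
invalid input at $.moves[0]: expected keys x, y, z, rx, ry, rz, fingers
```

```bash
python3 go.py .3994 .2423 .064 228.2;python3 - <<'E'
from h import *
from cell import vision
c=vision.read_camera("scene");pickle.dump(c,open("s1.pkl","wb"))
cv2.imwrite("pics/s1.png",crop(c,276,107,376,182,8))
E
```

```text
t 0.1 pos [0.148  0.6324 0.2296] [-1.7990e+02  1.0000e-02  1.6684e+02] F [ 0.1 -0.9 -1.3] w 0.0867 gf 0.0 q7 [-76.  18.  -4.  83.   1.  79.  -3.]
shift mm [-333.6 -322.3  166.1] rot [-2.000e-03 -1.000e-03 -1.071e+00] rows 7.884081671893358 5.727334471244032
```

View pics/s1.png

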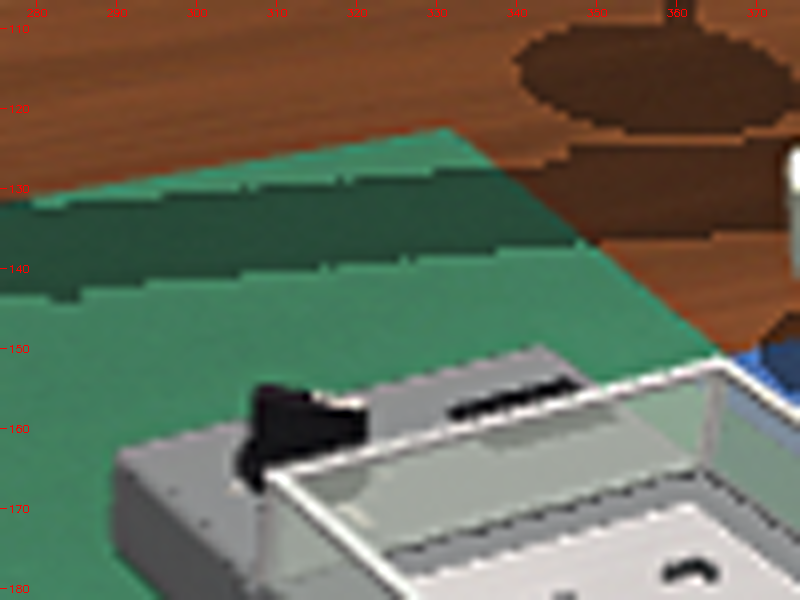

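The call was refused because every key is required, so the arm has not moved. The picture shows only the untouched dial at about (312,160). I'll resend with all the keys.

Emit:
drive_tool(
  moves=[
    {"x": -50,"y": -48,"z": 0,"rx": 0,"ry": 0,"rz": -0.16,"fingers": -0.1},
    {"x": -100,"y": -97,"z": 0,"rx": 0,"ry": 0,"rz": -0.32,"fingers": -0.1},
    {"x": -150,"y": -145,"z": 0,"rx": 0,"ry": 0,"rz": -0.48,"fingers": -0.1},
    {"x": -200,"y": -193,"z": 10,"rx": 0,"ry": 0,"rz": -0.64,"fingers": -0.1},
    {"x": -250,"y": -242,"z": 40,"rx": 0,"ry": 0,"rz": -0.8,"fingers": -0.1},
    {"x": -300,"y": -290,"z": 65,"rx": 0,"ry": 0,"rz": -0.96,"fingers": -0.1},
    {"x": -333.6,"y": -322.5,"z": 90,"rx": 0,"ry": 0,"rz": -1.071,"fingers": -0.1},
    {"x": -333.6,"y": -322.5,"z": 90,"rx": 0,"ry": 0,"rz": -1.071,"fingers": -0.1},
    {"x": -333.6,"y": -322.5,"z": 90,"rx": 0,"ry": 0,"rz": -1.071,"fingers": -0.1},
    {"x": -333.6,"y": -322.5,"z": 90,"rx": 0,"ry": 0,"rz": -1.071,"fingers": -0.1},
    {"x": -333.6,"y": -322.5,"z": 90,"rx": 0,"ry": 0,"rz": -1.071,"fingers": -0.1},
  ],
)

```text
time_s: 1.52
tool_pos: [0.3991, 0.2444, 0.1411]
tool_rot: [180.0, 0.1, -131.7]
force: [0.5, 0.8, 1.1]
grip_width: 0.048
grasp_force: 0.0
```

```bash
python3 go.py .3994 .2423 .064 228.2;python3 - <<'E'
from h import *
from cell import vision
c=vision.read_camera("scene");pickle.dump(c,open("s2.pkl","wb"))
cv2.imwrite("pics/s2.png",crop(c,276,107,376,182,8))
E
```

```text
t 1.52 pos [0.3991 0.2444 0.1411] [ 1.8000e+02  6.0000e-02 -1.3166e+02] F [0.5 0.8 1.1] w 0.048 gf 0.0 q7 [-47.  -0.  12. 115.   0.  65. 104.]
shift mm [ 1.4 -1.7 77.1] rot [0.    0.001 0.002] rows 1.2336668708263914 0.014199753764589798
```

View pics/s2.png

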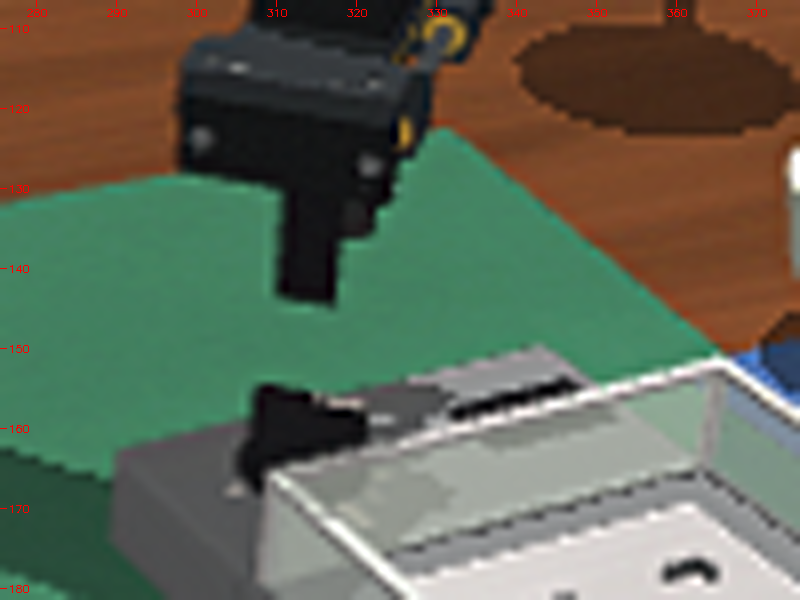

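The gripper hangs at (314,140) over the dial bar at (314,159), which is aligned, so I'm descending.

Emit:
drive_tool(
  moves=[
    {"x": 1.4,"y": -1.7,"z": 25,"rx": 0,"ry": 0,"rz": 0.002,"fingers": -0.1},
    {"x": 1.4,"y": -1.7,"z": 45,"rx": 0,"ry": 0,"rz": 0.002,"fingers": -0.1},
    {"x": 1.4,"y": -1.7,"z": 60,"rx": 0,"ry": 0,"rz": 0.002,"fingers": -0.1},
    {"x": 1.4,"y": -1.7,"z": 70,"rx": 0,"ry": 0,"rz": 0.002,"fingers": -0.1},
    {"x": 1.4,"y": -1.7,"z": 76,"rx": 0,"ry": 0,"rz": 0.002,"fingers": -0.1},
    {"x": 1.4,"y": -1.7,"z": 76,"rx": 0,"ry": 0,"rz": 0.002,"fingers": -0.1},
    {"x": 1.4,"y": -1.7,"z": 76,"rx": 0,"ry": 0,"rz": 0.002,"fingers": -0.1},
  ],
)

```text
time_s: 2.45
tool_pos: [0.4002, 0.241, 0.0651]
tool_rot: [-180.0, 0.1, -131.9]
force: [0.6, -0.1, -0.0]
grip_width: 0.0479
grasp_force: 0.0
```

Emit:
drive_tool(
  moves=[
    {"x": 0,"y": 0,"z": 0,"rx": 0,"ry": 0,"rz": 0,"fingers": 0.4},
    {"x": 0,"y": 0,"z": 0,"rx": 0,"ry": 0,"rz": 0,"fingers": 0.7},
    {"x": 0,"y": 0,"z": 0,"rx": 0,"ry": 0,"rz": 0,"fingers": 1},
    {"x": 0,"y": 0,"z": 0,"rx": 0,"ry": 0,"rz": 0,"fingers": 1},
    {"x": 0,"y": 0,"z": 0,"rx": 0,"ry": 0,"rz": 0,"fingers": 1},
    {"x": 0,"y": 0,"z": 0,"rx": 0,"ry": 0,"rz": 0,"fingers": 1},
  ],
  force=12,
)

```text
time_s: 3.2
tool_pos: [0.3984, 0.242, 0.0646]
tool_rot: [179.9, -0.0, -131.9]
force: [-4.7, 3.0, 1.8]
grip_width: 0.0115
grasp_force: 12.0
```

```bash
python3 go.py .3994 .2423 .064 184.7
```

```text
t 3.2 pos [0.3984 0.242  0.0646] [ 1.7986e+02 -2.0000e-02 -1.3187e+02] F [-4.7  3.   1.8] w 0.0115 gf 12.0 q7 [-46.   5.  13. 120.  -1.  56. 105.]
shift mm [-0.9 -0.5  0.6] rot [ 0.002 -0.001  0.758] rows 0.018824529810847833 4.053690814813916
```

Emit:
drive_tool(
  moves=[
    {"x": -0.5,"y": 0,"z": 0,"rx": 0,"ry": 0,"rz": 0.1,"fingers": 1},
    {"x": -0.5,"y": 0,"z": 0,"rx": 0,"ry": 0,"rz": 0.2,"fingers": 1},
    {"x": -0.5,"y": 0,"z": 0,"rx": 0,"ry": 0,"rz": 0.3,"fingers": 1},
    {"x": -0.5,"y": 0,"z": 0,"rx": 0,"ry": 0,"rz": 0.4,"fingers": 1},
    {"x": -0.5,"y": 0,"z": 0,"rx": 0,"ry": 0,"rz": 0.5,"fingers": 1},
    {"x": -0.5,"y": 0,"z": 0,"rx": 0,"ry": 0,"rz": 0.6,"fingers": 1},
    {"x": -0.5,"y": 0,"z": 0,"rx": 0,"ry": 0,"rz": 0.7,"fingers": 1},
    {"x": -0.5,"y": 0,"z": 0,"rx": 0,"ry": 0,"rz": 0.758,"fingers": 1},
    {"x": -0.5,"y": 0,"z": 0,"rx": 0,"ry": 0,"rz": 0.758,"fingers": 1},
    {"x": -0.5,"y": 0,"z": 0,"rx": 0,"ry": 0,"rz": 0.758,"fingers": 1},
    {"x": -0.5,"y": 0,"z": 0,"rx": 0,"ry": 0,"rz": 0.758,"fingers": 1},
  ],
)

```text
time_s: 4.58
tool_pos: [0.3978, 0.2434, 0.0646]
tool_rot: [179.9, -0.2, -175.3]
force: [-6.6, 5.0, 3.7]
grip_width: 0.0116
grasp_force: 12.0
```

```bash
python3 go.py .3984 .242 .14 184.7
```

```text
t 4.58 pos [0.3978 0.2434 0.0646] [ 179.85   -0.18 -175.26] F [-6.6  5.   3.7] w 0.0116 gf 12.0 q7 [-49.   5.  15. 120.  -2.  56.  62.]
shift mm [ -0.2  -1.2 -75.4] rot [ 0.003 -0.003  0.001] rows 1.2061317538329093 0.022257945195260417
```

Emit:
drive_tool(
  moves=[
    {"x": 0,"y": 0,"z": 0,"rx": 0,"ry": 0,"rz": 0,"fingers": 0.3},
    {"x": 0,"y": 0,"z": 0,"rx": 0,"ry": 0,"rz": 0,"fingers": 0},
    {"x": 0,"y": 0,"z": 0,"rx": 0,"ry": 0,"rz": 0,"fingers": 0},
    {"x": 0,"y": 0,"z": -10,"rx": 0,"ry": 0,"rz": 0,"fingers": 0},
    {"x": 0,"y": 0,"z": -40,"rx": 0,"ry": 0,"rz": 0,"fingers": 0},
    {"x": 0,"y": 0,"z": -90,"rx": 0,"ry": 0,"rz": 0,"fingers": 0},
    {"x": 0,"y": 0,"z": -140,"rx": 0,"ry": 0,"rz": 0,"fingers": 0},
    {"x": 0,"y": 0,"z": -165,"rx": 0,"ry": 0,"rz": 0,"fingers": 0},
    {"x": 0,"y": 0,"z": -165,"rx": 0,"ry": 0,"rz": 0,"fingers": 0},
    {"x": 0,"y": 0,"z": -165,"rx": 0,"ry": 0,"rz": 0,"fingers": 0},
  ],
)

```text
time_s: 5.82
tool_pos: [0.3997, 0.2407, 0.2288]
tool_rot: [-180.0, -0.1, -175.4]
force: [-0.0, 0.2, -0.7]
grip_width: 0.0434
grasp_force: 0.0
```

```bash
python3 go.py .5134 -.23 .23 88.3
```

```text
t 5.83 pos [0.3997 0.2407 0.2288] [-1.7996e+02 -5.0000e-02 -1.7535e+02] F [-0.   0.2 -0.7] w 0.0434 gf 0.0 q7 [-49.  -4.  14. 109.   1.  76.  59.]
shift mm [ -75.2 -478.4   -1. ] rot [-1.000e-03 -0.000e+00  1.682e+00] rows 7.747892174835513 8.992361586360238
```

Emit:
drive_tool(
  moves=[
    {"x": -8,"y": -50,"z": 0,"rx": 0,"ry": 0,"rz": 0.17,"fingers": 0},
    {"x": -16,"y": -100,"z": 0,"rx": 0,"ry": 0,"rz": 0.34,"fingers": 0},
    {"x": -24,"y": -150,"z": 0,"rx": 0,"ry": 0,"rz": 0.51,"fingers": 0},
    {"x": -32,"y": -200,"z": 0,"rx": 0,"ry": 0,"rz": 0.68,"fingers": 0},
    {"x": -40,"y": -250,"z": 0,"rx": 0,"ry": 0,"rz": 0.85,"fingers": 0},
    {"x": -48,"y": -300,"z": 0,"rx": 0,"ry": 0,"rz": 1.02,"fingers": 0},
    {"x": -56,"y": -350,"z": 0,"rx": 0,"ry": 0,"rz": 1.19,"fingers": 0},
    {"x": -64,"y": -400,"z": 0,"rx": 0,"ry": 0,"rz": 1.36,"fingers": 0},
    {"x": -71,"y": -450,"z": 0,"rx": 0,"ry": 0,"rz": 1.53,"fingers": 0},
    {"x": -75,"y": -478,"z": -1,"rx": 0,"ry": 0,"rz": 1.68,"fingers": 0},
    {"x": -75,"y": -478,"z": -1,"rx": 0,"ry": 0,"rz": 1.682,"fingers": 0},
    {"x": -75,"y": -478,"z": -1,"rx": 0,"ry": 0,"rz": 1.682,"fingers": 0},
    {"x": -75,"y": -478,"z": -1,"rx": 0,"ry": 0,"rz": 1.682,"fingers": 0},
  ],
)

```text
time_s: 7.45
tool_pos: [0.5136, -0.2275, 0.23]
tool_rot: [-180.0, -0.1, 88.5]
force: [-0.7, 0.2, 0.3]
grip_width: 0.0432
grasp_force: 0.0
```

```bash
python3 go.py .5134 -.23 .052 88.3;python3 - <<'E'
from h import *
from cell import vision
c=vision.read_camera("top");s=vision.read_camera("scene")
C=crop(c,160,200,208,240,12);D=crop(s,100,165,190,265,5)
D=cv2.resize(s["image"][115:265,90:240,::-1],None,fx=3,fy=3,interpolation=cv2.INTER_CUBIC)
D=D[:, :224]if 0 else cv2.resize(D,(224,224))
o=np.zeros((480,800,3),np.uint8);o[:,:576]=C;o[:224,576:]=D
cv2.imwrite("pics/d1.png",o)
E
```

```text
t 7.45 pos [ 0.5136 -0.2275  0.23  ] [-1.7996e+02 -7.0000e-02  8.8460e+01] F [-0.7  0.2  0.3] w 0.0432 gf 0.0 q7 [-19.   9.  45.  97.  -7.  76.  26.]
shift mm [ -2.7  -0.  178. ] rot [-0.001 -0.001  0.003] rows 2.8483586929467255 0.016342486779661356
```

View pics/d1.png

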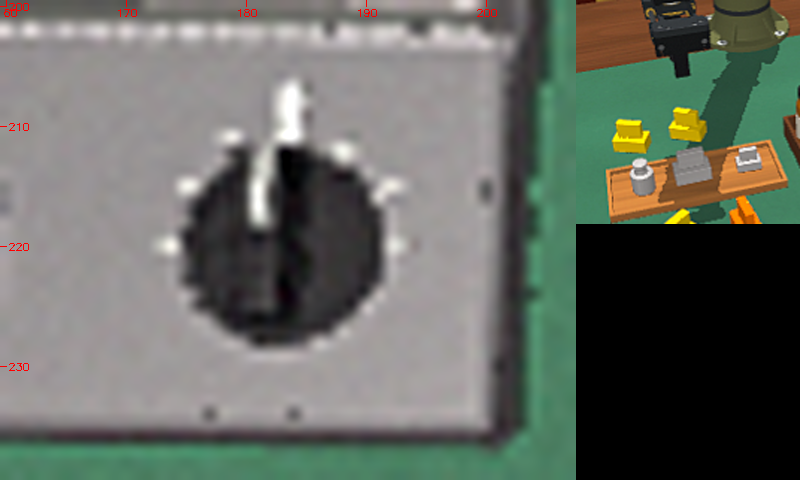

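The dial pointer, from (181,218) to (182,212), runs parallel to the long index mark at (184,208), so the dial is set. The arm is in front of the tray picture's view of the large weight, and nothing else has moved.

Emit:
drive_tool(
  moves=[
    {"x": -2.5,"y": 0,"z": 45,"rx": 0,"ry": 0,"rz": 0.003,"fingers": 0},
    {"x": -2.5,"y": 0,"z": 90,"rx": 0,"ry": 0,"rz": 0.003,"fingers": 0},
    {"x": -2.5,"y": 0,"z": 130,"rx": 0,"ry": 0,"rz": 0.003,"fingers": 0},
    {"x": -2.5,"y": 0,"z": 155,"rx": 0,"ry": 0,"rz": 0.003,"fingers": 0},
    {"x": -2.5,"y": 0,"z": 170,"rx": 0,"ry": 0,"rz": 0.003,"fingers": 0},
    {"x": -2.5,"y": 0,"z": 179,"rx": 0,"ry": 0,"rz": 0.003,"fingers": 0},
    {"x": -2.5,"y": 0,"z": 183,"rx": 0,"ry": 0,"rz": 0.003,"fingers": 0},
    {"x": -2.5,"y": 0,"z": 183,"rx": 0,"ry": 0,"rz": 0.003,"fingers": 0},
    {"x": -2.5,"y": 0,"z": 183,"rx": 0,"ry": 0,"rz": 0.003,"fingers": 0},
  ],
)

```text
time_s: 8.68
tool_pos: [0.5141, -0.2319, 0.0483]
tool_rot: [179.9, 0.0, 88.1]
force: [0.6, -0.8, -0.3]
grip_width: 0.0436
grasp_force: 0.0
```

Emit:
drive_tool(
  moves=[
    {"x": 0,"y": 0,"z": 0,"rx": 0,"ry": 0,"rz": 0,"fingers": 0.4},
    {"x": 0,"y": 0,"z": 0,"rx": 0,"ry": 0,"rz": 0,"fingers": 0.6},
    {"x": 0,"y": 0,"z": 0,"rx": 0,"ry": 0,"rz": 0,"fingers": 1},
    {"x": 0,"y": 0,"z": 0,"rx": 0,"ry": 0,"rz": 0,"fingers": 1},
    {"x": 0,"y": 0,"z": 0,"rx": 0,"ry": 0,"rz": 0,"fingers": 1},
    {"x": 0,"y": 0,"z": 0,"rx": 0,"ry": 0,"rz": 0,"fingers": 1},
    {"x": 0,"y": 0,"z": 0,"rx": 0,"ry": 0,"rz": 0,"fingers": 1},
  ],
  force=45,
)

```text
time_s: 9.55
tool_pos: [0.514, -0.2317, 0.0476]
tool_rot: [180.0, 0.0, 88.1]
force: [2.7, -0.4, -0.5]
grip_width: 0.0139
grasp_force: 44.9
```

```bash
python3 go.py .5134 -.23 .25 88.3
```

```text
t 9.55 pos [ 0.514  -0.2317  0.0476] [179.95   0.    88.12] F [ 2.7 -0.4 -0.5] w 0.0139 gf 44.9 q7 [-14.  21.  42. 108. -17.  57.  33.]
shift mm [   1.6   -0.5 -202.4] rot [ 0.001  0.    -0.003] rows 3.2383061567569222 0.017435080529388105
```

Emit:
drive_tool(
  moves=[
    {"x": 0,"y": 0,"z": -5,"rx": 0,"ry": 0,"rz": 0,"fingers": 1},
    {"x": 0,"y": 0,"z": -15,"rx": 0,"ry": 0,"rz": 0,"fingers": 1},
    {"x": 0,"y": 0,"z": -35,"rx": 0,"ry": 0,"rz": 0,"fingers": 1},
    {"x": 0,"y": 0,"z": -65,"rx": 0,"ry": 0,"rz": 0,"fingers": 1},
    {"x": 0,"y": 0,"z": -100,"rx": 0,"ry": 0,"rz": 0,"fingers": 1},
    {"x": 0,"y": 0,"z": -140,"rx": 0,"ry": 0,"rz": 0,"fingers": 1},
    {"x": 0,"y": 0,"z": -175,"rx": 0,"ry": 0,"rz": 0,"fingers": 1},
    {"x": 0,"y": 0,"z": -200,"rx": 0,"ry": 0,"rz": 0,"fingers": 1},
    {"x": 0,"y": 0,"z": -212,"rx": 0,"ry": 0,"rz": 0,"fingers": 1},
    {"x": 0,"y": 0,"z": -212,"rx": 0,"ry": 0,"rz": 0,"fingers": 1},
    {"x": 0,"y": 0,"z": -212,"rx": 0,"ry": 0,"rz": 0,"fingers": 1},
  ],
)

```text
time_s: 10.92
tool_pos: [0.5129, -0.2314, 0.2584]
tool_rot: [-179.9, -0.0, 88.1]
force: [-0.0, -0.2, -3.9]
grip_width: 0.0134
grasp_force: 44.9
```

```bash
python3 go.py .5536 .3002 .26 94.7
```

```text
t 10.93 pos [ 0.5129 -0.2314  0.2584] [-1.7989e+02 -3.0000e-02  8.8110e+01] F [-0.  -0.2 -3.9] w 0.0134 gf 44.9 q7 [-19.   8.  45.  95.  -6.  80.  25.]
shift mm [532.7  23.1  -1.3] rot [-0.002 -0.001 -0.115] rows 8.530542070388144 0.6155837414352813
```

Emit:
drive_tool(
  moves=[
    {"x": 15,"y": 1,"z": 0,"rx": 0,"ry": 0,"rz": 0,"fingers": 1},
    {"x": 45,"y": 2,"z": 0,"rx": 0,"ry": 0,"rz": -0.01,"fingers": 1},
    {"x": 85,"y": 4,"z": 0,"rx": 0,"ry": 0,"rz": -0.02,"fingers": 1},
    {"x": 125,"y": 6,"z": 0,"rx": 0,"ry": 0,"rz": -0.03,"fingers": 1},
    {"x": 165,"y": 8,"z": 0,"rx": 0,"ry": 0,"rz": -0.04,"fingers": 1},
    {"x": 205,"y": 9,"z": 0,"rx": 0,"ry": 0,"rz": -0.05,"fingers": 1},
    {"x": 245,"y": 11,"z": 0,"rx": 0,"ry": 0,"rz": -0.06,"fingers": 1},
    {"x": 285,"y": 13,"z": 0,"rx": 0,"ry": 0,"rz": -0.07,"fingers": 1},
    {"x": 325,"y": 15,"z": 0,"rx": 0,"ry": 0,"rz": -0.08,"fingers": 1},
    {"x": 365,"y": 16,"z": 0,"rx": 0,"ry": 0,"rz": -0.09,"fingers": 1},
    {"x": 405,"y": 18,"z": 0,"rx": 0,"ry": 0,"rz": -0.1,"fingers": 1},
    {"x": 445,"y": 20,"z": 0,"rx": 0,"ry": 0,"rz": -0.11,"fingers": 1},
    {"x": 485,"y": 22,"z": 0,"rx": 0,"ry": 0,"rz": -0.115,"fingers": 1},
    {"x": 515,"y": 23,"z": 0,"rx": 0,"ry": 0,"rz": -0.115,"fingers": 1},
    {"x": 530,"y": 23,"z": 0,"rx": 0,"ry": 0,"rz": -0.115,"fingers": 1},
    {"x": 532.7,"y": 23.1,"z": 0,"rx": 0,"ry": 0,"rz": -0.115,"fingers": 1},
    {"x": 532.7,"y": 23.1,"z": 0,"rx": 0,"ry": 0,"rz": -0.115,"fingers": 1},
    {"x": 532.7,"y": 23.1,"z": 0,"rx": 0,"ry": 0,"rz": -0.115,"fingers": 1},
    {"x": 532.7,"y": 23.1,"z": 0,"rx": 0,"ry": 0,"rz": -0.115,"fingers": 1},
  ],
)

```text
time_s: 13.3
tool_pos: [0.5545, 0.2988, 0.2599]
tool_rot: [180.0, -0.0, 94.6]
force: [0.0, -0.6, -4.2]
grip_width: 0.0138
grasp_force: 44.9
```

```bash
python3 go.py .5536 .3002 .150 94.7
```

```text
t 13.3 pos [0.5545 0.2988 0.2599] [ 1.7998e+02 -1.0000e-02  9.4610e+01] F [ 0.  -0.6 -4.2] w 0.0138 gf 44.9 q7 [-49.  16.  23.  85.  -6.  81. -22.]
shift mm [  1.4  -0.9 109.9] rot [ 0.    -0.    -0.002] rows 1.758211027521182 0.008945928194352302
```

Emit:
drive_tool(
  moves=[
    {"x": 1,"y": -1,"z": 20,"rx": 0,"ry": 0,"rz": 0,"fingers": 1},
    {"x": 1,"y": -1,"z": 45,"rx": 0,"ry": 0,"rz": 0,"fingers": 1},
    {"x": 1,"y": -1,"z": 75,"rx": 0,"ry": 0,"rz": 0,"fingers": 1},
    {"x": 1,"y": -1,"z": 105,"rx": 0,"ry": 0,"rz": 0,"fingers": 1},
    {"x": 1,"y": -1,"z": 125,"rx": 0,"ry": 0,"rz": 0,"fingers": 1},
    {"x": 1,"y": -1,"z": 138,"rx": 0,"ry": 0,"rz": 0,"fingers": 1},
    {"x": 1,"y": -1,"z": 145,"rx": 0,"ry": 0,"rz": 0,"fingers": 1},
    {"x": 1,"y": -1,"z": 145,"rx": 0,"ry": 0,"rz": 0,"fingers": 1},
    {"x": 1,"y": -1,"z": 145,"rx": 0,"ry": 0,"rz": 0,"fingers": 1},
    {"x": 1,"y": -1,"z": 145,"rx": 0,"ry": 0,"rz": 0,"fingers": 1},
  ],
)

```text
time_s: 14.55
tool_pos: [0.5536, 0.3011, 0.1154]
tool_rot: [179.9, -0.0, 94.7]
force: [-0.0, -0.7, -4.9]
grip_width: 0.0138
grasp_force: 44.9
```

```bash
python3 go.py .5536 .3002 .1116 94.7;python3 - <<'E'
from h import *
from cell import vision
t=vision.read_camera("top");s=vision.read_camera("scene")
pickle.dump(t,open("t3.pkl","wb"));pickle.dump(s,open("s3.pkl","wb"))
C=crop(t,152,148,192,194,9);D=crop(s,328,145,382,200,8)
o=np.zeros((440,800,3),np.uint8);o[:414,:360]=C;o[:440,364:796]=D
cv2.imwrite("pics/e1.png",o)
E
```

```text
t 14.55 pos [0.5536 0.3011 0.1154] [ 1.7993e+02 -5.0000e-02  9.4700e+01] F [-0.  -0.7 -4.9] w 0.0138 gf 44.9 q7 [-49.  21.  22.  95.  -8.  66. -20.]
shift mm [-0.9 -0.1  3.8] rot [ 0.001 -0.001 -0.   ] rows 0.06320239940552817 0.008140082634606893
```

View pics/e1.png

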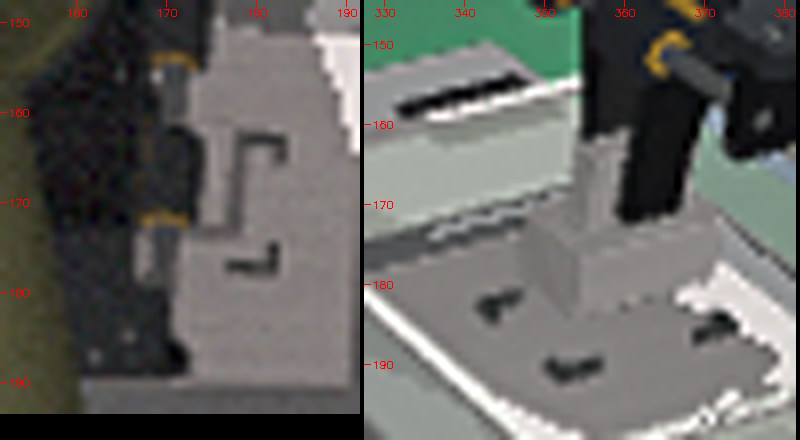

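The hover view shows the weight level over the nest. Its foot corners in the scene view are near-left top (354,177), near-left bottom (354,184), far-left top (348,172) and near-right top (372,174). The lugs are clear below it, and in the top view the foot's right end is at about (178,162–174).

```bash
python3 - <<'E'
from h import *
t,s=load("t3"),load("s3")
T=lambda p:(np.array(p)-4)/9+[152,148]
S=lambda p:(np.array(p)-[364+3.5,3.5])/8+[328,145]
F=load and np.load("fit.npy")
g=[(t,T((234,130)),(18,-30,26)),(t,T((231,232)),(-18,-30,26)),(t,T((241,131)),(18,-30,0)),(t,T((240,237)),(-18,-30,0)),
(s,S((577,260)),(18,-30,26)),(s,S((577,314)),(18,-30,0)),(s,S((524,222)),(-18,-30,26)),(s,S((527,266)),(-18,-30,0)),(s,S((720,238)),(18,30,26))]
def f(q):
    c,n=np.cos(q[2]),np.sin(q[2])
    return np.concatenate([proj(k,[q[0]+c*m[0]/1e3-n*m[1]/1e3,q[1]+n*m[0]/1e3+c*m[1]/1e3,q[3]+m[2]/1e3])[0]-uv for k,uv,m in g])
r=least_squares(f,[.55,.3,.08,.075],loss="soft_l1");q=r.x
print("weight",q.round(4),np.degrees(q[2]).round(2),"nest",F[:5].round(4));print(f(q).reshape(-1,2).round(1).tolist())
c,n=np.cos(F[2]),np.sin(F[2]);d=(q[:2]-F[:2])*1000
print("offset in nest frame mm",c*d[0]+n*d[1],-n*d[0]+c*d[1],"gap",(q[3]-F[4])*1e3)
for yaw,x,y in [(F[2],F[0],F[1])]:
    for k,uv,m in g: print((proj(k,[x+c*m[0]/1e3-n*m[1]/1e3,y+n*m[0]/1e3+c*m[1]/1e3,q[3]+m[2]/1e3])[0]-uv).round(1),end=" ")
E
```

```text
weight [0.5535 0.3023 0.0378 0.0731] 2.17 nest [0.5536 0.3002 0.0826 0.0881 0.0586]
[[0.3, -0.5], [-0.6, -0.5], [1.2, 1.7], [0.2, 0.9], [1.1, 0.1], [-0.3, 1.4], [0.3, -1.6], [-1.3, 0.8], [1.5, -1.6]]
offset in nest frame mm 0.028037408803088915 2.072481967742145 gap 14.539802724865824
[ 0.7 -0.9] [ 0.4 -0.9] [1.7 1.3] [1.1 0.6] [1.  0.5] [-0.3  1.8] [-0.3 -1.2] [-1.9  1.3] [ 0.9 -1.7]
```

Emit:
drive_tool(
  moves=[
    {"x": -1.2,"y": 0,"z": 2,"rx": 0,"ry": 0,"rz": 0,"fingers": 1},
    {"x": -2.3,"y": 0,"z": 4,"rx": 0,"ry": 0,"rz": 0,"fingers": 1},
    {"x": -2.3,"y": 0,"z": 4,"rx": 0,"ry": 0,"rz": 0,"fingers": 1},
    {"x": -2.3,"y": 0,"z": 4,"rx": 0,"ry": 0,"rz": 0,"fingers": 1},
    {"x": -2.3,"y": 0,"z": 4,"rx": 0,"ry": 0,"rz": 0,"fingers": 1},
    {"x": -2.3,"y": 0,"z": 4,"rx": 0,"ry": 0,"rz": 0,"fingers": 1},
    {"x": -2.3,"y": 0,"z": 4,"rx": 0,"ry": 0,"rz": 0,"fingers": 1},
    {"x": -2.3,"y": 0,"z": 4,"rx": 0,"ry": 0,"rz": 0,"fingers": 1},
  ],
)

```text
time_s: 15.65
tool_pos: [0.5534, 0.2986, 0.1106]
tool_rot: [180.0, -0.0, 94.7]
force: [-0.4, 0.4, -3.9]
grip_width: 0.0137
grasp_force: 44.9
```

```bash
python3 go.py .5536 .2987 .1116 94.7;python3 - <<'E'
from h import *
from cell import vision
s=vision.read_camera("scene");t=vision.read_camera("top")
F=np.load("fit.npy");c,n=np.cos(F[2]),np.sin(F[2])
def W(im,cam,x0,y0,k):
    def line(pts,col):
        P=[];
        for m in pts: P.append((proj(cam,[F[0]+c*m[0]/1e3-n*m[1]/1e3,F[1]+n*m[0]/1e3+c*m[1]/1e3,m[2]])[0]-[x0,y0])*k+k/2)
        cv2.polyline(im,[np.int32(np.round(P))],True,col,1)
    z=F[4]+.010
    line([(a*18,b*30,z+.026) for a,b in((1,1),(1,-1),(-1,-1),(-1,1))],(0,0,255))
    line([(a*18,b*30,z) for a,b in((1,1),(1,-1),(-1,-1),(-1,1))],(0,255,255))
    return im
D=crop(s,333,150,383,200,11); C=cv2.resize(t["image"][155:200,165:191,::-1],None,fx=9,fy=9,interpolation=cv2.INTER_CUBIC)
W(D,s,333,150,11);W(C,t,165,155,9)
o=np.zeros((550,790,3),np.uint8);o[:,:550]=D;o[:405,554:788]=C
cv2.imwrite("pics/f.png",o)
E
```

```text
t 15.65 pos [0.5534 0.2986 0.1106] [180.   -0.   94.7] F [-0.4  0.4 -3.9] w 0.0137 gf 44.9 q7 [-48.  21.  22.  95.  -8.  65. -20.]
shift mm [ 0.1  0.3 -1. ] rot [ 0. -0.  0.] rows 0.016758788273528655 0.000595629143161904Traceback (most recent call last):
  File "<stdin>", line 15, in <module>
  File "<stdin>", line 11, in W
  File "<stdin>", line 9, in line
AttributeError: module 'cv2' has no attribute 'polyline'
```

Emit:
drive_tool(
  moves=[
    {"x": 0,"y": 0,"z": -0.7,"rx": 0,"ry": 0,"rz": 0,"fingers": 1},
    {"x": 0,"y": 0,"z": -0.7,"rx": 0,"ry": 0,"rz": 0,"fingers": 1},
    {"x": 0,"y": 0,"z": -0.7,"rx": 0,"ry": 0,"rz": 0,"fingers": 1},
  ],
)

```text
time_s: 16.12
tool_pos: [0.5534, 0.2986, 0.1113]
tool_rot: [180.0, -0.0, 94.7]
force: [0.5, -0.5, -4.5]
grip_width: 0.0134
grasp_force: 44.9
```

```bash
python3 - <<'E'
from h import *
from cell import vision
s=vision.read_camera("scene");t=vision.read_camera("top")
F=np.load("fit.npy");c,n=np.cos(F[2]),np.sin(F[2])
def W(im,cam,x0,y0,k):
    for h,col in((.036,(0,0,255)),(.010,(0,255,255))):
        P=[(proj(cam,[F[0]+c*a*.018-n*b*.03,F[1]+n*a*.018+c*b*.03,F[4]+h])[0]-[x0,y0])*k+k/2 for a,b in((1,1),(1,-1),(-1,-1),(-1,1))]
        cv2.polylines(im,[np.int32(np.round(P))],True,col,1)
D=crop(s,333,150,383,200,11); C=cv2.resize(t["image"][155:200,165:191,::-1],None,fx=9,fy=9,interpolation=cv2.INTER_CUBIC)
W(D,s,333,150,11);W(C,t,165,155,9)
o=np.zeros((550,790,3),np.uint8);o[:,:550]=D;o[:405,554:788]=C
cv2.imwrite("pics/f.png",o)
E
```

```text
(no output)
```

View pics/f.png

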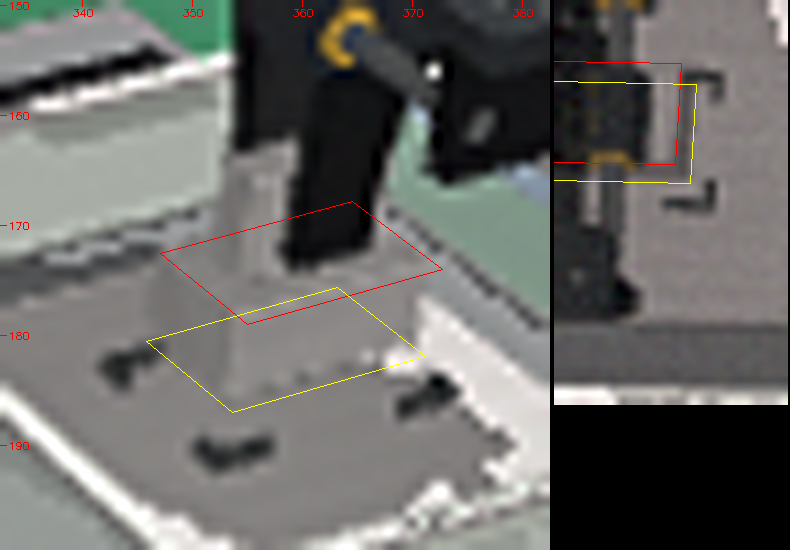

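The overlay is ambiguous at the low-contrast foot edges, so I'm checking intensity profiles numerically.

```bash
python3 - <<'E'
from h import *
from cell import vision
S=[vision.read_camera("scene") for _ in range(10)];T=[vision.read_camera("top") for _ in range(10)]
s=S[0];t=T[0];s["image"]=np.mean([c["image"] for c in S],0);t["image"]=np.mean([c["image"] for c in T],0)
pickle.dump(s,open("s4.pkl","wb"));pickle.dump(t,open("t4.pkl","wb"))
g=s["image"].mean(2);print("scene v\\u",list(range(344,376)))
for v in range(166,192): print(v,*g[v,344:376].astype(int))
g=t["image"].mean(2);print("top",list(range(168,188)))
for v in range(158,184): print(v,*g[v,168:188].astype(int))
E
```

```text
scene v\u [344, 345, 346, 347, 348, 349, 350, 351, 352, 353, 354, 355, 356, 357, 358, 359, 360, 361, 362, 363, 364, 365, 366, 367, 368, 369, 370, 371, 372, 373, 374, 375]
166 168 168 168 168 168 168 170 172 176 127 111 109 154 149 148 61 15 15 19 20 19 19 11 42 150 143 142 149 119 27 55 87
167 168 168 169 170 171 172 180 177 162 117 111 111 132 135 146 63 15 19 20 20 20 18 7 84 129 141 138 141 145 150 151 148
168 170 171 181 182 185 188 151 134 123 112 114 118 133 137 146 42 9 18 19 20 20 17 4 130 136 142 139 138 139 140 140 139
169 180 185 183 150 115 111 80 145 132 113 114 127 134 140 119 34 13 20 20 21 21 16 2 159 84 122 140 138 137 137 137 137
170 119 113 98 79 143 154 152 154 126 113 113 137 138 144 119 35 12 19 20 20 19 14 5 146 158 156 106 129 139 137 136 136
171 141 153 153 153 154 151 126 134 118 115 110 138 138 144 88 22 15 19 19 18 15 9 38 142 141 146 154 93 129 141 138 137
172 95 75 72 98 143 124 121 123 121 116 113 136 136 144 65 13 13 15 13 16 21 26 68 135 130 127 132 155 77 122 140 138
173 80 83 79 110 126 126 126 128 120 115 116 135 137 146 98 21 20 19 42 59 82 108 13
[... 3751 characters left out ...]
 92 132 63 70 68 129 124 123 122 123 124 125 133 106 43 135 129 128 128 128
176 91 139 63 69 82 137 131 130 133 129 131 133 134 111 47 140 130 128 130 129
177 89 132 60 66 77 132 127 125 126 63 48 45 67 66 52 135 129 129 127 128
178 85 109 65 68 78 133 126 125 125 107 107 86 87 87 89 131 128 126 126 126
179 88 116 66 68 77 134 127 126 126 129 131 132 132 133 131 128 127 127 127 127
180 34 33 43 67 77 133 127 125 126 125 126 128 127 128 128 127 127 128 127 127
181 42 41 36 43 97 133 128 126 127 127 127 126 127 125 128 127 128 128 127 127
182 41 39 38 35 90 136 129 128 129 128 130 128 129 129 128 129 130 129 129 130
183 41 40 40 36 93 137 130 129 129 131 130 128 130 130 131 131 129 131 131 131
```

```bash
python3 - <<'E'
from h import *
t,s=load("t4"),load("s4");F=np.load("fit.npy")
g=[(s,(353.6,177.6),(18,-30,26)),(s,(353.2,185.6),(18,-30,0)),(s,(371.2,173.2),(18,30,26)),(s,(370.3,181.2),(18,30,0)),(s,(346.9,172.8),(-18,-30,26)),
(t,(177.8,172.6),(-18,-30,26)),(t,(179.7,174.6),(-18,-30,0))]
def f(q):
    c,n=np.cos(q[2]),np.sin(q[2])
    return np.concatenate([proj(k,[q[0]+c*m[0]/1e3-n*m[1]/1e3,q[1]+n*m[0]/1e3+c*m[1]/1e3,q[3]+m[2]/1e3])[0]-uv for k,uv,m in g])
def rep(q,l):
    c,n=np.cos(F[2]),np.sin(F[2]);d=(q[:2]-F[:2])*1000
    print(l,q.round(4),np.degrees(q[2]).round(2),"off nest",round(c*d[0]+n*d[1],2),round(-n*d[0]+c*d[1],2),"gap",(q[3]-F[4])*1e3);print(f(q).reshape(-1,2).round(1).tolist())
r=least_squares(f,[.55,.3,.08,.075]);rep(r.x,"free")
r=least_squares(lambda p:f([p[0],p[1],F[2],p[2]]),[.55,.3,.075]);rep(np.array([r.x[0],r.x[1],F[2],r.x[2]]),"yaw fixed")
# lug model for the same cameras, per camera residual
c,n=np.cos(F[2]),np.sin(F[2])
for a,b in((24,36.5),(24,-36.5),(-24,-36.5),(-24,36.5)):
    X=[F[0]+(c*a-n*b)/1e3,F[1]+(n*a+c*b)/1e3,F[4]];print((a,b),proj(t,X)[0].round(1),proj(s,X)[0].round(1))
E
```

```text
free [0.5527 0.2983 0.0814 0.0711] 4.66 off nest -1.11 -1.79 gap 12.519937328412972
[[0.7, 0.5], [-0.3, 0.6], [0.8, -0.1], [0.2, -0.1], [-0.5, -1.1], [0.5, 0.3], [0.3, 0.4]]
yaw fixed [0.5526 0.2984 0.0826 0.0711] 4.73 off nest -1.14 -1.77 gap 12.496395209867812
[[0.7, 0.5], [-0.2, 0.6], [0.8, -0.1], [0.2, -0.1], [-0.5, -1.1], [0.5, 0.3], [0.3, 0.4]]
(24, 36.5) [160.2 162.5] [373.8 185.4]
(24, -36.5) [183.  162.9] [352.5 191.7]
(-24, -36.5) [182.2 177.4] [342.2 182.9]
(-24, 36.5) [159.2 177.1] [363.1 177. ]
```

Emit:
drive_tool(
  moves=[
    {"x": 1.0,"y": 0.5,"z": 0,"rx": 0,"ry": 0,"rz": 0,"fingers": 1},
    {"x": 1.0,"y": 0.5,"z": 0,"rx": 0,"ry": 0,"rz": 0,"fingers": 1},
    {"x": 1.0,"y": 0.5,"z": 0,"rx": 0,"ry": 0,"rz": 0,"fingers": 1},
    {"x": 1.0,"y": 0.5,"z": 0,"rx": 0,"ry": 0,"rz": 0,"fingers": 1},
    {"x": 1.0,"y": 0.5,"z": 0,"rx": 0,"ry": 0,"rz": 0,"fingers": 1},
    {"x": 1.0,"y": 0.5,"z": 0,"rx": 0,"ry": 0,"rz": 0,"fingers": 1},
  ],
)

```text
time_s: 17.98
tool_pos: [0.5538, 0.2996, 0.1113]
tool_rot: [180.0, -0.0, 94.7]
force: [-0.9, 0.5, -4.4]
grip_width: 0.0137
grasp_force: 44.9
```

```bash
python3 - <<'E'
from cell import workorder,sensors
o=sensors.get_obs();print(o["tool_pos"],o["tool_rot"],o["force"],o["grip_width"])
print(workorder.sign_off())
E
```

```text
[0.55379012 0.29955727 0.11128103] [ 1.79996269e+02 -1.92480769e-03  9.46981452e+01] [-0.89057556  0.45348825 -4.42129923] 0.01365955705605385
the job is handed in; nothing more can be done
None
```

I handed the job in at about 18 s: the dial is on the long index mark, and the large weight is held level about 1 cm above the nest and squared to it. I estimate it is within about 2 mm of centre, because the two camera views disagreed by that much, and sign-off gave no verdict.

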